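Raise the boot dryer's second tube until it locks

TASK

A pair of ski boots is waiting for the boot dryer on the bench. One of the dryer's two telescoping boot tubes already stands up at full height, the other is still pushed down in its black sleeve: pull that one straight up until its lock button clicks out of the hole in the sleeve, then let go and leave it locked at full height.

Things in the scene. Friction and masses are not known exactly. Their poses are not given: they have to be found in the camera images.
- tube_head (a point): Centre of the grey head (upright cylinder, 36 mm wide, 35 mm high, dark mouth in its top) of the lowered tube, the one to pull up. Below the head: a 29 mm aluminium tube in an upright black sleeve 42 mm wide (rim 47 mm) whose rim is 135 mm above the bench; with the tube fully down this point is 32.5 mm above that rim and the head's underside 15 mm. Only the tube moves, straight up and down.
- tube (a joint): How far the lowered tube is pulled up, in m: 0 is fully down, its lock button clicks out at 0.077, a firm stop comes at 0.0835. It starts between 0 and 0.015. A seal drags on it with about 3 N, so it stays where it is left; it weighs about 80 g.
- lock_button (a joint): The lock button, a sprung steel pin 12 mm wide in the tube, in m: 0 is held in by the sleeve's wall (hidden), 0.010 fully out. When the tube is high enough it springs by itself through the 17 mm hole in the sleeve's far side (away from the robot), 112 mm above the bench, stands out 5 mm and keeps the tube up.
- dryer: The boot dryer: a white box 150 (x) by 500 (y) by 50 mm high, fixed. Origin: centre of its underside, z up. Four upright outlets stand on it in a row, in any order, at x = 0, y = -172.5, -57.5, 57.5, 172.5 mm: the lowered tube, its twin already up (top 265 mm above the bench, button showing) and two black trumpet-shaped glove spouts (top 125 mm). Fingers closing along its x have most room.

How it is judged:
By the outcome, as a careful person would: the job done as asked, in the order asked, and still so for the second after the job is handed in, with the robot touching nothing.
It also fails if it takes over 32 s, if anything falls off the work surface, if the arm or the gripper's body presses on something with over 40 N, if the wrist force passes 120 N, or if a joint passes its speed limit or range.

ROBOT

A 6-joint arm with a two-finger parallel gripper is mounted at the origin on the work surface. World frame = base frame: x ahead of the robot, y to its left, z up, the work surface at z = 0. Lengths are in m, angles in rad, forces in N, time in s.
With the tool pointing down it reaches from about 0.325 to 0.75 m from the base axis. Payload 7.6 kg.
Tool frame: the origin (TCP) lies midway between the tips of the shut fingers; the grasp point (between the pads) lies r.grip_depth behind it (r.grip_depth is the distance from the TCP to the grasp point, in m); z points along the fingers, y is the line along which they close (so a half turn about z gives the same grasp; the last joint's range is limited). The gripper opens to 85 mm and grips with 20 to 120 N. Pads are 22 mm wide; open, the fingers measure 114 mm over their backs; the gripper's body (76 mm by 85 mm) begins 54 mm behind the grasp point. The pads swing forward as they close: fully open they stand 13 mm farther back than shut.
Start: joints at [-1.376, 0.052, 1.401, -0, 1.689, -0.07], TCP at [0.137, -0.507, 0.231] pointing down, gripper open.
Joint ranges: [-2.9, 2.9], [-0.91, 2.17], [0.12, 2.37], [-1.06, 4.2], [0.26, 2.73], [-2.93, 2.93]. Speed limits (rad/s): [2.57, 2.57, 3.01, 3.14, 3.14, 3.14].

INTERFACE

Orientations are given as [roll, pitch, yaw] about the fixed x, y, z axes, in that order (R = Rz(yaw) Ry(pitch) Rx(roll)).
In Python, from rig import r gives the robot as it stands.
- The arm moves only by the shell command python3 -m handwheel 'ROWS' [FORCE]. ROWS is a JSON object of lists of equal length, an entry for each row: "xyz": the shift along the world's x, y, z in m, a list of three; "spin": the turn about the world's z in degrees; "grip": the finger opening in m, from 0 to 0.0854. In form: {"xyz": [[tx, ty, tz], ...], "spin": [spin, ...], "grip": [grip, ...]}. A call has 1 to 20 rows; each row shifts and turns the commanded pose from where the row before left it; what a row does not reach is not made up. A row lasts 1/10 s, in which the tool goes at most 50 mm and 8.59 degrees, less where a joint would pass 70% of its speed; a pose out of reach is approached as far as the arm can. A call is refused whole if a number of a shift passes 0.05 or a number of a turn 8.59, either way. A call with a gripper value outside its range is refused whole. The fingers move at their own pace and stop on an object; FORCE is the grip in N (left out, the last holds). Time passes only in rows, so rows that do not move let the fingers close. It gives the time, the measured TCP pose, the force, the opening and the grip force at its end, in the units of the state.
- r.state(): the state, without advancing time (a new reading comes with each control period).
- r.grab_frame(name): name is "scene" or "top"; returns a dict with "pixels" (420x560x3 uint8, red, green, blue), "camera_matrix" (3x3 intrinsics, pixels), "world_from_camera" (4x4, takes a point from camera to world coordinates). Camera axes: x right, y down, z forward; pixel columns grow to the right and rows downward; lengths in m; the calibration is good to about 2 mm. A picture is of the moment at which its call begins. There is no depth.
- r.sign_off(): hands the job in; it is judged then, once.
The state is a dict: "t": time; "q": joint angles; "qd": joint speeds; "joint_torque": joint torques, N m; "ee_pos": TCP position; "orientation": TCP orientation; "contact_force": force on the tool from outside, world axes, zero at the start; "torque": the same for the moment, N m; "opening": finger opening in m; "finger_force": force on a finger pad.
Only numpy, scipy, OpenCV 4.12 (cv2) and the standard library are available. Lean on these libraries where they do the work, as an engineer would, in place of code of your own. Each camera call takes 0.05 s, during which the arm holds its last target. There are 200 camera calls.

## Working session

There is one attempt and no reset: what is moved stays moved. The work goes in short steps, Python scripts to look and compute and a shell command to move; the robot and the scene stay as the last step left them, time stands still between calls to the robot, and variables do not carry over. Pictures are saved under pics/ and viewed, at most 10 in all, crops included, and the job is handed in when it is done.

```bash
mkdir -p pics; ls; python3 - <<'E'
from rig import r
import cv2,numpy as np
for n in("scene","top"):
    f=r.grab_frame(n); cv2.imwrite(f"pics/{n}0.png",f["pixels"][:,:,::-1]); np.savez(f"{n}0.npz",**f)
    print(n,np.round(f["camera_matrix"],1).tolist(),np.round(f["world_from_camera"],3).tolist())
s=r.state();print(s["t"],s["ee_pos"],s["orientation"],s["opening"],r.grip_depth)
E
```

```text
pics
scene [[457.6, 0.0, 279.6], [0.0, 457.6, 215.3], [0.0, 0.0, 1.0]] [[-0.68, 0.432, -0.593, 0.971], [0.733, 0.382, -0.562, 0.315], [-0.016, -0.817, -0.577, 0.498], [0.0, 0.0, 0.0, 1.0]]
top [[422.9, 0.0, 276.1], [0.0, 422.9, 208.5], [0.0, 0.0, 1.0]] [[0.019, -0.987, 0.16, 0.512], [-1.0, -0.018, 0.007, -0.059], [-0.004, -0.16, -0.987, 0.769], [0.0, 0.0, 0.0, 1.0]]
0.1 [ 0.13737018 -0.50642333  0.23054012] [-3.14012988e+00 -8.71573041e-05  2.64791758e-01] 0.08541634405610422 0.0187
```

View pics/scene0.png

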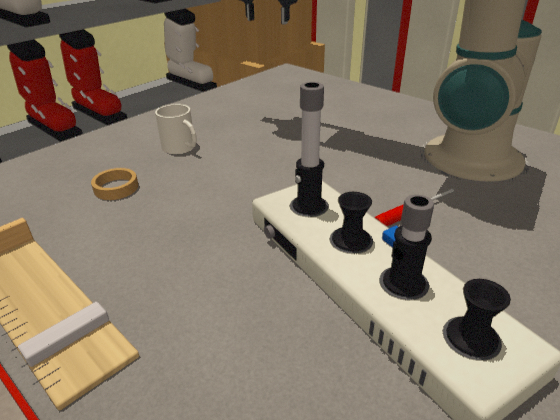

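View pics/top0.png

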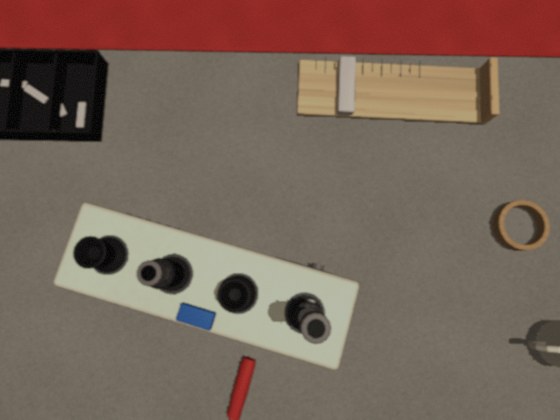

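Scene shows the lowered tube's head around (418,208), with its mouth at about (418,203). Its raised twin is at (312,95). In the top view the lowered head's mouth is near (152,272) and the twin's is at (316,327); spouts are at (90,252) and (237,293).

```bash
cat > h.py <<'E'
import numpy as np,cv2
def load(n): return dict(np.load(n))
def ray(f,p):
    T=f["world_from_camera"]; d=T[:3,:3]@np.linalg.inv(f["camera_matrix"])@[p[0],p[1],1]
    return T[:3,3],d/np.linalg.norm(d)
def onz(f,p,z):
    o,d=ray(f,p); return o+d*(z-o[2])/d[2]
def tri(fa,pa,fb,pb):
    (o,d),(p,e)=ray(fa,pa),ray(fb,pb)
    s=np.linalg.lstsq(np.c_[d,-e],p-o,rcond=None)[0]
    a,b=o+d*s[0],p+e*s[1]; return (a+b)/2,np.linalg.norm(a-b)
def mouth(f,c,half):
    x,y=c; g=cv2.cvtColor(f["pixels"],cv2.COLOR_RGB2GRAY)[y-half:y+half,x-half:x+half]
    g=cv2.resize(g,None,fx=4,fy=4,interpolation=cv2.INTER_CUBIC)
    t,_=cv2.threshold(g,0,255,cv2.THRESH_OTSU)
    cs,_=cv2.findContours((g<t).astype(np.uint8),cv2.RETR_CCOMP,cv2.CHAIN_APPROX_NONE)
    cs=[k for k in cs if cv2.pointPolygonTest(k,(2.*half,2.*half),False)>=0 and len(k)>20] or cs
    k=min(cs,key=cv2.contourArea); e=cv2.fitEllipse(k)
    return np.array(e[0])/4+[x-half-.375,y-half-.375],np.array(e[1])/4
E
python3 - <<'E'
from h import *
S,T=load("scene0.npz"),load("top0.npz")
for nm,a,b in(("low",(418,203),(152,272)),("twin",(312,90),(317,328))):
    pa,sa=mouth(S,a,16);pb,sb=mouth(T,b,16)
    print(nm,pa,sa,pb,sb,tri(S,pa,T,pb))
# box top outline
m=cv2.inRange(cv2.cvtColor(T["pixels"],cv2.COLOR_RGB2HSV),(15,5,150),(60,70,255))
k=max(cv2.findContours(m,0,2)[0],key=cv2.contourArea)
q=cv2.boxPoints(cv2.minAreaRect(cv2.convexHull(k)))
w=np.array([onz(T,p,.05) for p in q]);print(q,w.round(4),np.linalg.norm(np.diff(w,axis=0),axis=1))
c=w.mean(0); L=[(w[i+1]-w[i]) for i in range(2)]; L=max(L,key=np.linalg.norm); L=L*np.sign(L[1])
yaw=np.degrees(np.arctan2(-L[0],L[1]));print("c",c,"yaw",yaw)
u=L/np.linalg.norm(L)
for y in(-.1725,-.0575,.0575,.1725):print((c+u*y).round(4))
a=cv2.resize(S["pixels"][170:310,350:490],None,fx=4,fy=4)
b=cv2.resize(T["pixels"][200:340,90:230],None,fx=4,fy=4)
cv2.imwrite("pics/c1.png",cv2.resize(np.hstack([a,b]),(800,400))[:,:,::-1])
E
```

```text
low [418.98668671 200.80754662] [10.15689945 18.89209938] [154.76089478 272.58151436] [31.59006882 34.13831329] (array([0.5129995 , 0.11321968, 0.18247702]), np.float64(0.008067964608882826))
twin [311.56427097  84.73925877] [ 5.61874247 15.59462166] [291.35219288 298.79693413] [27.79004478 43.44274521] (array([ 0.48883313, -0.07563168,  0.28033514]), np.float64(0.001519894495174671))
[[ 52.273026 285.85934 ]
 [ 77.62688  199.83736 ]
 [362.08453  283.67752 ]
 [336.73065  369.69952 ]] [[ 0.4904  0.3182  0.05  ]
 [ 0.6374  0.2895  0.05  ]
 [ 0.504  -0.2004  0.05  ]
 [ 0.3659 -0.1575  0.05  ]] [0.149823   0.50772341 0.14462184]
c [0.49942765 0.06245797 0.05      ] yaw -15.23233357715201
[ 0.4541 -0.104   0.05  ]
[0.4843 0.007  0.05  ]
[0.5145 0.1179 0.05  ]
[0.5447 0.2289 0.05  ]
```

View pics/c1.png

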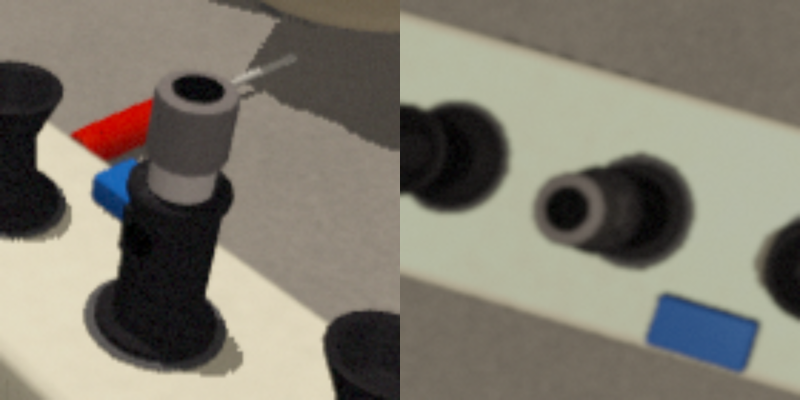

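The crop shows the lowered head clearly: its mouth is at about (419.2,201.5) in scene and (149.2,273.2) in top. The Otsu fit in the top view merged with the base, so I'm redoing it with the correct centre and a smaller window.

```bash
python3 - <<'E'
from h import *
S,T=load("scene0.npz"),load("top0.npz")
pa=(419.2,201.5)
pb,sb=mouth(T,(149,273),9);print(pb,sb)
X,g=tri(S,pa,T,pb);print(X,g)
print(tri(S,pa,T,(149.2,273.2)))
# base flange on box (z~.05), top view crop centre ~ (640,212)
print(onz(T,(90+ 638*.35-140,200+212*.35),.055))
# head underside/lower edge vs sleeve rim in scene: 3D height along the axis
o=X
for z in(.05,.135,.15,.16,.17,.185):
    Tm=np.linalg.inv(S["world_from_camera"]);p=Tm[:3,:3]@[X[0],X[1],z]+Tm[:3,3];p=S["camera_matrix"]@p;p=p[:2]/p[2];print(z,p.round(1),((p-[350,170])/.35).round())
E
```

```text
[147.90984821 272.68759918] [14.36719322 15.19857597]
[0.51464968 0.11840266 0.18504029] 0.0003554490997078588
(array([0.51369921, 0.11739929, 0.1840468 ]), np.float64(0.0014953909778763934))
[0.51356695 0.1152031  0.055     ]
0.05 [403.7 282.1] [153. 320.]
0.135 [412.9 233.9] [180. 182.]
0.15 [414.7 224.5] [185. 156.]
0.16 [415.9 218.1] [188. 137.]
0.17 [417.1 211.6] [192. 119.]
0.185 [419.  201.5] [197.  90.]
```

Lowered head found: its mouth is at (0.514, 0.118, 0.185), rays agree within 1 mm. It also matches the box fit slot (0.5145, 0.1179) and the expected top of 0.185–0.200. Dryer yaw is about -15.2°, so the tool yaw should be about 74.8°. Now rise and cross above the twin.

```bash
python3 -m handwheel '{"xyz":[[0,0,0.04],[0,0,0.04],[0.0209,0.0347,0],[0.0209,0.0347,0],[0.0209,0.0347,0],[0.0209,0.0347,0],[0.0209,0.0347,0],[0.0209,0.0347,0],[0.0209,0.0347,0],[0.0209,0.0347,0],[0.0209,0.0347,0],[0.0209,0.0347,0],[0.0209,0.0347,0],[0.0209,0.0347,0],[0.0209,0.0347,0],[0.0209,0.0347,0],[0.0209,0.0347,0],[0.0209,0.0347,0],[0.0209,0.0347,0],[0.0209,0.0347,0]],"spin":[0,0,3.31,3.31,3.31,3.31,3.31,3.31,3.31,3.31,3.31,3.31,3.31,3.31,3.31,3.31,3.31,3.31,3.31,3.31],"grip":[0.0854,0.0854,0.0854,0.0854,0.0854,0.0854,0.0854,0.0854,0.0854,0.0854,0.0854,0.0854,0.0854,0.0854,0.0854,0.0854,0.0854,0.0854,0.0854,0.0854]}' 40
python3 -m handwheel '{"xyz":[[0,0,0],[0,0,0]],"spin":[0,0],"grip":[0.0854,0.0854]}'
```

```text
t: 2.1
ee_pos: [0.5141, 0.1195, 0.3108]
orientation: [-3.141, 0.0, 1.307]
contact_force: [0.1, -0.5, 0.2]
opening: 0.0855
finger_force: 0.0
t: 2.3
ee_pos: [0.5135, 0.1183, 0.3104]
orientation: [-3.14, 0.001, 1.306]
contact_force: [-0.6, -0.4, 0.3]
opening: 0.0857
finger_force: 0.0
```

```bash
python3 -m handwheel '{"xyz":[[0,0,-0.03],[0,0,-0.03],[0,0,-0.03],[0,0,-0.025],[0,0,-0.02],[0,0,-0.015],[0,0,-0.013],[0,0,0],[0,0,0]],"spin":[0,0,0,0,0,0,0,0,0],"grip":[0.0854,0.0854,0.0854,0.0854,0.0854,0.0854,0.0854,0.0854,0.0854]}'
python3 - <<'E'
from rig import r
from h import *
a,b=[cv2.resize(r.grab_frame(n)["pixels"][y:y+140,x:x+140],(400,400)) for n,x,y in(("scene",350,150),("top",80,200))]
cv2.imwrite("pics/c2.png",np.hstack([a,b])[:,:,::-1])
E
```

```text
t: 3.2
ee_pos: [0.5139, 0.1177, 0.1491]
orientation: [3.141, -0.0, 1.304]
contact_force: [-0.5, 0.2, -0.3]
opening: 0.0856
finger_force: 0.0
```

View pics/c2.png

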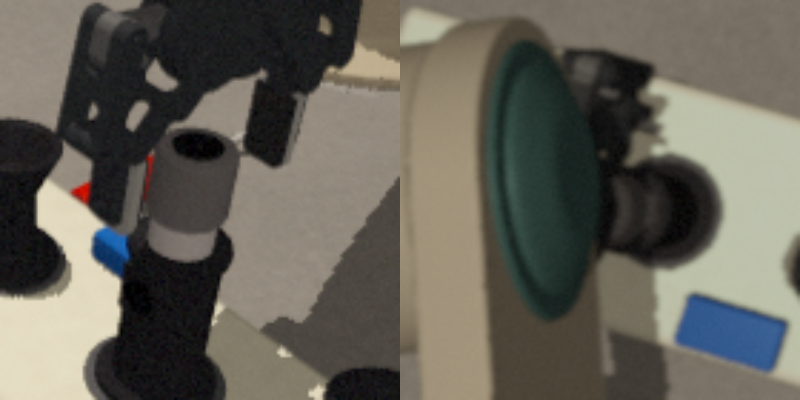

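In the scene crop, the fingers straddle the head (about (197,185)), with pads at (120,185) and (275,120). Contact is zero, so I'll close the gripper.

```bash
python3 -m handwheel '{"xyz":[[0,0,0],[0,0,0],[0,0,0],[0,0,0],[0,0,0],[0,0,0],[0,0,0],[0,0,0],[0,0,0],[0,0,0]],"spin":[0,0,0,0,0,0,0,0,0,0],"grip":[0.03,0.03,0.03,0.03,0.03,0.03,0.03,0.03,0.03,0.03]}' 40
```

```text
t: 4.3
ee_pos: [0.5154, 0.1175, 0.1491]
orientation: [3.137, -0.001, 1.304]
contact_force: [10.4, -1.1, -1.3]
opening: 0.0351
finger_force: 41.3
```

Gripped at 35 mm opening with 41 N. There is a 10 N side load along x, so I'll ease that by about 1.5 mm and then pull most of the way.

```bash
python3 -m handwheel '{"xyz":[[0.0015,0,0],[0,0,0],[0,0,0]],"spin":[0,0,0],"grip":[0.03,0.03,0.03]}'
python3 -m handwheel '{"xyz":[[0,0,0.005],[0,0,0.01],[0,0,0.01],[0,0,0.01],[0,0,0.01],[0,0,0.01],[0,0,0.005],[0,0,0]],"spin":[0,0,0,0,0,0,0,0],"grip":[0.03,0.03,0.03,0.03,0.03,0.03,0.03,0.03]}'
```

```text
t: 4.6
ee_pos: [0.5155, 0.1175, 0.1488]
orientation: [3.14, 0.0, 1.304]
contact_force: [2.4, -3.8, 2.6]
opening: 0.035
finger_force: 41.5
t: 5.4
ee_pos: [0.5155, 0.1175, 0.2084]
orientation: [3.14, 0.0, 1.304]
contact_force: [4.3, -3.0, 0.6]
opening: 0.0351
finger_force: 41.6
```

```bash
python3 -m handwheel '{"xyz":[[0,0,0.004],[0,0,0.004],[0,0,0.004],[0,0,0.003],[0,0,0.002]],"spin":[0,0,0,0,0],"grip":[0.03,0.03,0.03,0.03,0.03]}'
python3 -m handwheel '{"xyz":[[0,0,0.001],[0,0,0.001],[0,0,0]],"spin":[0,0,0],"grip":[0.03,0.03,0.03]}'
python3 - <<'E'
from rig import r
from h import *
f=r.grab_frame("scene");np.savez("s3.npz",**f)
cv2.imwrite("pics/c3.png",cv2.resize(f["pixels"][120:320,330:530],(600,600),interpolation=2)[:,:,::-1])
E
```

```text
t: 5.9
ee_pos: [0.5154, 0.1175, 0.2241]
orientation: [3.141, 0.001, 1.304]
contact_force: [6.9, -3.8, -5.9]
opening: 0.0353
finger_force: 40.9
t: 6.2
ee_pos: [0.5154, 0.1175, 0.2263]
orientation: [3.141, 0.001, 1.304]
contact_force: [5.6, -3.1, -3.2]
opening: 0.0353
finger_force: 41.2
```

View pics/c3.png

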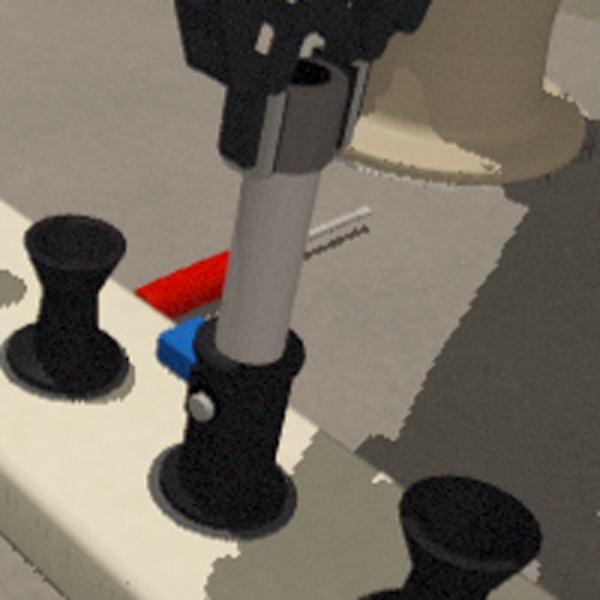

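The head is up and the steel lock button shows in the sleeve's hole at crop (201,405). I'll pull 1 mm more to be sure, then open and rise clear.

```bash
python3 -m handwheel '{"xyz":[[0,0,0.001],[0,0,0],[0,0,0],[0,0,0],[0,0,0],[0,0,0],[0,0,0],[0,0,0],[0,0,0],[0,0,0]],"spin":[0,0,0,0,0,0,0,0,0,0],"grip":[0.03,0.03,0.0854,0.0854,0.0854,0.0854,0.0854,0.0854,0.0854,0.0854]}'
```

```text
t: 7.25
ee_pos: [0.5151, 0.1179, 0.2283]
orientation: [3.141, -0.0, 1.305]
contact_force: [0.3, 0.7, 0.9]
opening: 0.0854
finger_force: 0.0
```

```bash
python3 -m handwheel '{"xyz":[[0,0,0.01],[0,0,0.02],[0,0,0.02],[0,0,0.02],[0,0,0.02],[0,0,0.02],[0,0,0],[0,0,0],[0,0,0]],"spin":[0,0,0,0,0,0,0,0,0],"grip":[0.0854,0.0854,0.0854,0.0854,0.0854,0.0854,0.0854,0.0854,0.0854]}'
python3 - <<'E'
from rig import r
from h import *
f=r.grab_frame("scene")
cv2.imwrite("pics/c4.png",cv2.resize(f["pixels"][60:340,270:550],(600,600),interpolation=2)[:,:,::-1])
E
```

```text
t: 8.15
ee_pos: [0.5149, 0.1178, 0.337]
orientation: [-3.14, 0.001, 1.305]
contact_force: [-0.4, -0.1, 0.4]
opening: 0.0854
finger_force: 0.0
```

View pics/c4.png

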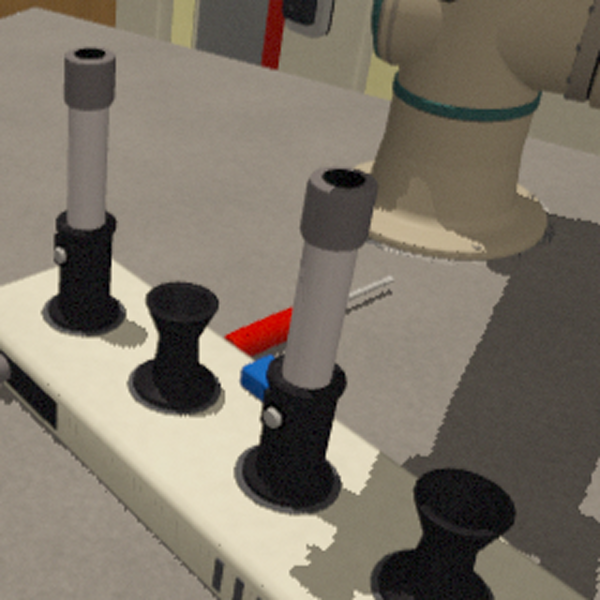

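The tube stands at full height with its button out at crop (272,417), matching the twin's at (62,255). The gripper is clear of everything.

```bash
python3 -c "
from rig import r
print(r.sign_off())"
```

```text
the job is handed in; nothing more can be done
None
```

The lowered boot tube is pulled up to full height with its lock button showing in the sleeve's hole like its twin's, the gripper has let go and is clear, and the job was handed in at about 8 s.

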